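# Take the dried bottle adapter off the carousel, find its bore and hold it bore-up

### The arm

A 6-joint arm with a two-finger parallel gripper is mounted at the origin on the work surface. World frame = base frame: x ahead of the robot, y to its left, z up, the work surface at z = 0. Lengths are in mm, angles in rad, forces in N, time in s.
With the tool pointing down it reaches from about 350 to 775 mm from the base axis. Payload 7.3 kg.
Tool frame: the origin (TCP) lies at the very end of the fingers, on their centre line; the grasp point (between the pads) lies 19 mm behind it; z points along the fingers, y is the line along which they close (so a half turn about z gives the same grasp; the last joint's range is limited). The gripper opens to 92 mm and grips with 3 to 60 N. Pads are 19 mm wide; open, the fingers measure 130 mm over their backs; the gripper's body (75 mm by 190 mm) begins 47 mm behind the grasp point.
Start: joints at [-1.477, 0.342, 1.524, -0, 1.275, -0.146], TCP at [124.713, -509.992, 226.741] pointing down, gripper open.
Joint ranges: [-2.53, 2.53], [-0.77, 2.02], [0.04, 2.7], [-1, 4.14], [0.28, 2.66], [-3.11, 3.11]. Speed limits (rad/s): [2.57, 2.57, 3.14, 3.14, 3.14, 3.14].

### API

Orientations are given as [roll, pitch, yaw] about the fixed x, y, z axes, in that order (R = Rz(yaw) Ry(pitch) Rx(roll)).
In Python, from plant import bot gives the robot as it stands.
- The arm moves only by the tool jog_arm, never from a script. Its argument "targets" is a list of rows, each an object with "xyz": the shift along the tool's x, y, z as a fraction of full scale, a list of three; "spin": the turn about the tool's z as a fraction of full scale. In form: [{"xyz": [x, y, z], "spin": spin}, ...]. A call has exactly 10 rows; each row shifts and turns the commanded pose from where the row before left it, along the tool's axes as they then stand; what a row does not reach is not made up. Full scale, the value 1, is 80 mm for a shift and 0.1 rad for a turn. A row lasts 1/8 s, in which the tool goes at most 62.5 mm and 10.7 degrees, less where a joint would pass 70% of its speed; a pose out of reach is approached as far as the arm can. A call with a number of a shift or a turn outside -1 to 1 is refused whole. A call with a gripper value outside its range is refused whole. "gripper" is the opening in per cent of the stroke, from 0 (shut) to 100 (fully open), set as the call begins (left out, the last holds). The fingers move at their own pace and stop on an object; the grip force is fixed at half the most. Time passes only in rows, so rows that do not move let the fingers close, or fill a call up. It gives the time, the measured TCP pose, the force, the opening and the grip force at its end, in the units of the state.
- bot.get_obs(): the state, without advancing time (a new reading comes with each control period).
- bot.capture(name): name is "scene" or "top" or "wrist"; returns the picture (400x640x3 uint8, blue, green, red); there is no depth.
- bot.get_calibration(name): a dict with "vfov" (degrees; the focal length in pixels is half the picture's height over the tangent of half this angle, whatever the lens; pixels are square), "cx", "cy" (the principal point, pixels), "eye" and "rotation" of the camera in the world. Camera axes: x right, y down, z forward; pixel columns grow to the right and rows downward; lengths in mm; the calibration is good to about 2 mm. A picture is of the moment at which its call begins: read the wrist's pose just before it. get_calibration takes no time and is no camera call; for the wrist camera it gives the pose at the moment of the call.
- bot.close_job(): hands the job in; it is judged then, once.
The state is a dict: "time": time; "joint_positions": joint angles; "dq": joint speeds; "tau": joint torques, N m; "tool_pos": TCP position; "tcp_rot": TCP orientation; "contact_force": force on the tool from outside, world axes, zero at the start; "moment": the same for the moment, N m; "grip_width": finger opening in mm; "finger_force": force on a finger pad.
Only numpy, scipy, OpenCV 4.12 (cv2) and the standard library are available. Lean on these libraries where they do the work, as an engineer would, in place of code of your own. Each camera call takes 0.05 s, during which the arm holds its last target. There are 200 camera calls.

### The job

Turn the drying carousel by its peg one click anticlockwise (seen from above), so that the metal bottle adapter comes out from under the warm-air head and the carousel rests in its next click stop. Then find which end of the adapter has the blind bore, stand it bore-up by itself on the white bench paper with nothing holding it, and feel inside the bore with the fingertips until they touch the cushion at its bottom. Finish while holding the adapter in the gripper, bore-up and still, at least 10 cm clear above the paper, with the carousel left in that click stop and the bottle, beaker and boxes around undisturbed.

Things in the scene. Friction and masses are not known exactly. Their poses are not given: they have to be found in the camera images.
- carousel (a joint): angle of the carousel's turntable about its vertical axis, rad, growing anticlockwise seen from above. Click stops at 0 (start), 2.094 and 4.189: a sprung ball on the foot drops between two pins on the rim. Leaving a stop takes about 5 N at the peg; between stops it turns freely and stays where it is left, and within about 0.05 rad of a stop the ball centres it
- hub (a point): centre of the carousel, 34 mm above the bench, in the middle of the turntable's hub; it does not turn. The grey turntable is 300 mm across, its flat top 24 mm above the bench, with three round steel drain plates 95 mm from the centre
- dryer: fixed foot of the carousel with the warm-air head; origin under the hub, on the bench. Its x axis points from the hub to the head: a white disc 70 mm across, 100 mm from the hub, at heights 99 to 114 mm, on an arm from a post 185 mm from the hub (top 130 mm)
- peg (a point): top centre of the upright steel index peg on the turntable, 16 mm thick, rising 46 mm from the turntable (top 70 mm above the bench), 125 mm from the hub; it starts 150 degrees anticlockwise of the warm-air head and turns with the table
- adapter: bottle adapter: plain aluminium block 54 x 54 x 62 mm, about 0.4 kg, origin at its centre. Its x axis, the long one, points out of the end with the round blind bore: 42 mm wide, 25 mm deep to the cushion on its bottom; the other end is plain. It starts lying loose on the turntable under the warm-air head, the bore pointing any way horizontally, and rides with the turntable
- cushion: black rubber cushion 39 mm across and 3 mm thick, fixed in the bottom of the adapter's bore; origin at the centre of its underside, on the bore's axis 3 mm from the block's centre towards the open end; x axis out of the bore. Its exposed face is 6 mm from the block's centre
- paper: white bench paper fixed on the bench, 260 mm (its x) by 220 mm (its y), 3 mm thick; origin at the centre of its underside
- reagent: orange reagent bottle 56 mm across, 110 mm tall, loose bystander; origin under its centre
- tip_box: green pipette tip box with clear lid, 84 x 124 x 61 mm, loose bystander; origin under its centre
- slide_box: blue slide box 90 x 150 x 35 mm, loose bystander; origin under its centre
- beaker: small glass beaker 68 mm across, 80 mm tall, loose bystander; origin under its centre

How it is judged:
By the outcome, as a careful person would: the job done as asked, in the order asked, and still so for the second after the job is handed in, while the arm keeps its last pose, push and grip.
It also fails if it takes over 72 s, if anything falls off the work surface, if the arm or the gripper's body presses on something with over 40 N, if the wrist force passes 120 N, or if a joint passes its speed limit or range.

## Working session

There is one attempt and no reset: what is moved stays moved. The work goes in short steps, Python scripts to look and compute and a tool call to move; the robot and the scene stay as the last step left them, time stands still between calls to the robot, and variables do not carry over. Pictures are saved under pics/ and viewed, at most 10 in all, crops included, and the job is handed in when it is done.

Besides the shell and the picture viewer there is one more tool, called as name(argument=value, ...) on one line, values as JSON. jog_arm: Moves the arm, as the interface text tells. Shift numbers are shares of 80 mm and turn numbers shares of 0.1 rad, none past 1 either way. Its arguments: {"type":"object","properties":{"targets":{"type":"array","items":{"type":"object","properties":{"xyz":{"type":"array","items":{"type":"number"}},"spin":{"type":"number"}}}},"gripper":{"type":"number"}},"required":["targets"]}

```bash
ls; mkdir -p pics
python3 - <<'E'
from plant import bot
import cv2
o=bot.get_obs(); print(o)
ims=[]
for n in ("scene","top"):
    c=bot.get_calibration(n); print(n,c)
    im=bot.capture(n); cv2.imwrite(f"pics/{n}0.png",im)
print(bot.get_calibration("wrist"))
E
```

```text
pics
{'time': 0.0, 'joint_positions': array([-1.47696231e+00,  3.42731552e-01,  1.52505849e+00,  1.00621103e-05,
        1.27539565e+00, -1.45997485e-01]), 'dq': array([ 0.00014871, -0.00138543, -0.00057411,  0.00163396,  0.00087639,
        0.00046039]), 'tau': array([ 2.40490772e-03, -4.31228650e+01, -2.44224858e+01,  7.18606822e-02,
        5.59013046e-02, -1.27049298e-04]), 'tool_pos': array([ 124.69355783, -509.53885658,  226.02591439]), 'tcp_rot': array([-3.14001797e+00, -2.41272068e-04,  2.39828375e-01]), 'contact_force': array([ 0.49947295, -0.25902677,  0.46020912]), 'moment': array([-0.00252551, -0.03545231,  0.03606271]), 'finger_force': 0.0, 'grip_width': 91.89958002760358}
scene {'vfov': 53.48903942165056, 'cx': 322.4147642716599, 'cy': 194.0928094228862, 'eye': array([1062.49149635, -908.57163695,  829.94673274]), 'rotation': array([-2.20188449,  0.01678846,  0.48873258])}
top {'vfov': 54.017206826470705, 'cx': 314.38354577874526, 'cy': 202.55800948269209, 'eye': array([ 400.96373623,    5.39031209, 1226.7102526 ]), 'rotation': array([-2.99812671e+00, -7.62233043e-04, -1.54455792e+00])}
{'vfov': 63.894281781431246, 'cx': 315.6941370514683, 'cy': 198.61449894469425, 'eye': array([ 194.50659599, -493.26985642,  383.99642722]), 'rotation': array([ 2.87316017,  0.00307135, -1.3306307 ])}
```

View pics/top0.png

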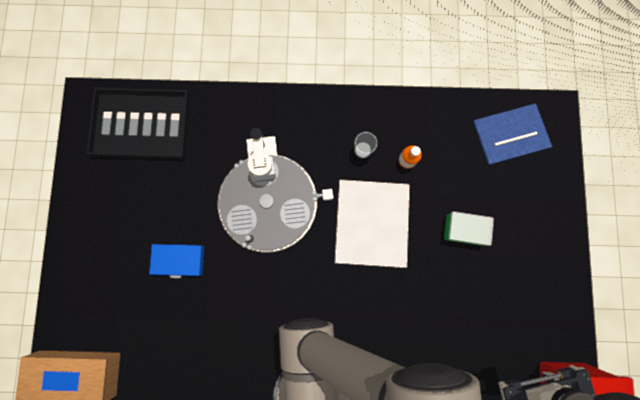

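View pics/scene0.png

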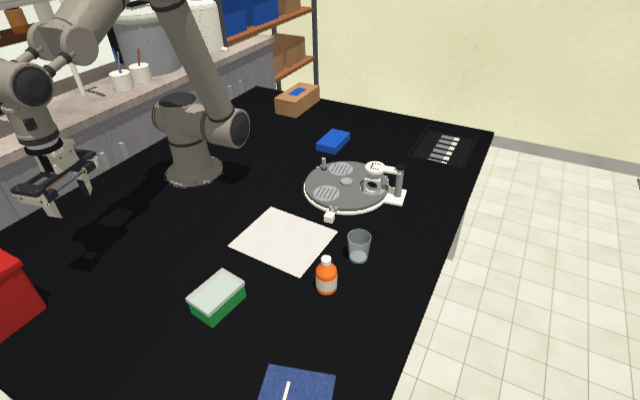

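The top view shows the hub at about (266,201), the head at (260,160), the peg at (248,238), the paper centre at about (373,223), the beaker at (365,146), the bottle at (410,157), the tip box at (469,229) and the slide box at (177,260). In the scene view the adapter sits under the head at about (375,185).

```bash
cat > h.py <<'E'
import numpy as np, cv2
from plant import bot
from scipy.spatial.transform import Rotation as R
def ray(c,u,v):
    f=200/np.tan(np.radians(c["vfov"])/2)
    d=R.from_euler("xyz",c["rotation"]).apply([(u-c["cx"])/f,(v-c["cy"])/f,1.])
    return np.array(c["eye"]),d
def on(c,u,v,z):
    e,d=ray(c,u,v); return e+d*(z-e[2])/d[2]
def proj(c,p):
    f=200/np.tan(np.radians(c["vfov"])/2)
    q=R.from_euler("xyz",c["rotation"]).inv().apply(np.array(p,float)-c["eye"])
    return q[...,:2]/q[...,2:]*f+[c["cx"],c["cy"]]
E
python3 - <<'E'
from h import *
c=bot.get_calibration("top")
for n,u,v,z in [("hub",266,201,34),("hubL",218,203,24),("hubR",316,203,24),("head",260,160,114),("peg",248.5,238,70),("paper",373,223,3),("pA",340,180,3),("pB",410,184,3),("pC",408,267,3),("pD",336,263,3),("slide",177,260,35),("beaker",365,146,40),("reagent",410,157,55)]:
    print(n,on(c,u,v,z).round(0))
im=cv2.imread("pics/top0.png"); cv2.imwrite("pics/t1.png",cv2.resize(im[120:280,190:430],None,fx=3.3,fy=3.3,interpolation=cv2.INTER_CUBIC))
E
```

```text
hub [574. 158.  34.]
hubL [565. 307.  24.]
hubR [573.   4.  24.]
head [683. 170. 114.]
peg [458. 200.  70.]
paper [ 518. -176.    3.]
pA [652. -70.   3.]
pB [ 645. -293.    3.]
pC [ 385. -284.    3.]
pD [391. -62.   3.]
slide [388. 417.  35.]
beaker [ 755. -144.   40.]
reagent [ 719. -281.   55.]
```

View pics/t1.png

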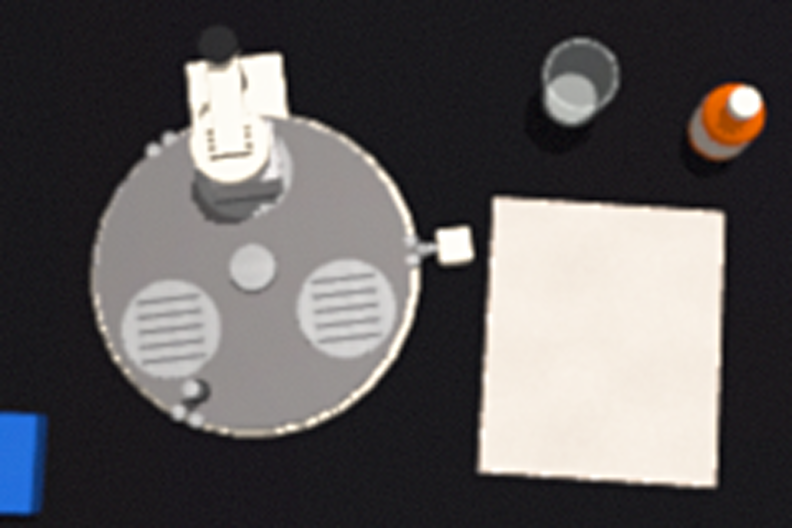

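The crop puts the peg at (193,390), the head disc at (228,148) and the hub at (252,267). That makes the peg angle about 160° and the head angle about 10°. Next I go towards the peg, by way of a point outside the base's minimum reach.

jog_arm(targets=[{"xyz": [0.54, -0.28, 0]}, {"xyz": [0.54, -0.28, 0]}, {"xyz": [0.54, -0.28, 0]}, {"xyz": [0.54, -0.28, 0]}, {"xyz": [0.54, -0.28, 0]}, {"xyz": [0.54, -0.28, 0]}, {"xyz": [0.54, -0.28, 0]}, {"xyz": [0.54, -0.28, 0]}, {"xyz": [0.17, -0.68, 0]}, {"xyz": [0.17, -0.68, 0]}])

```text
invalid input
```

jog_arm(targets=[{"xyz": [0.54, -0.28, 0], "spin": 0}, {"xyz": [0.54, -0.28, 0], "spin": 0}, {"xyz": [0.54, -0.28, 0], "spin": 0}, {"xyz": [0.54, -0.28, 0], "spin": 0}, {"xyz": [0.54, -0.28, 0], "spin": 0}, {"xyz": [0.54, -0.28, 0], "spin": 0}, {"xyz": [0.54, -0.28, 0], "spin": 0}, {"xyz": [0.54, -0.28, 0], "spin": 0}, {"xyz": [0.17, -0.68, 0], "spin": 0}, {"xyz": [0.17, -0.68, 0], "spin": 0}], gripper=100)

```text
time: 1.35
tool_pos: [418.4, -139.9, 226.1]
tcp_rot: [-3.141, 0.001, 0.24]
contact_force: [0.6, 0.4, 0.2]
grip_width: 92.0
finger_force: 0.0
```

jog_arm(targets=[{"xyz": [0.22, -0.66, 0], "spin": 0}, {"xyz": [0.22, -0.66, 0], "spin": 0}, {"xyz": [0.22, -0.66, 0], "spin": 0}, {"xyz": [0.22, -0.66, 0], "spin": 0}, {"xyz": [0.22, -0.66, 0], "spin": 0}, {"xyz": [0.22, -0.66, 0], "spin": 1}, {"xyz": [0, 0, 0], "spin": 1}, {"xyz": [0, 0, 0], "spin": 1}, {"xyz": [0, 0, 0], "spin": 1}, {"xyz": [0, 0, 0], "spin": 1}], gripper=100)

```text
time: 2.6
tool_pos: [445.5, 191.2, 226.3]
tcp_rot: [3.141, 0.001, -0.263]
contact_force: [-0.2, 0.3, 0.0]
grip_width: 91.7
finger_force: 0.0
```

Run:
```python
from h import *
o=bot.get_obs();print(o["tool_pos"].round(1),o["tcp_rot"].round(3))
c=bot.get_calibration("wrist");print(c)
im=bot.capture("wrist");cv2.imwrite("pics/w1.png",im)
print("peg pred",proj(c,[457,201,70]),"hub",proj(c,[574,158,34]))
```

```text
[445.5 191.2 226.3] [ 3.141e+00  1.000e-03 -2.630e-01]
{'vfov': 63.894281781431246, 'cx': 315.6941370514683, 'cy': 198.61449894469425, 'eye': array([515.02818956, 172.24646093, 384.0861093 ]), 'rotation': array([ 2.87130588e+00,  9.72609348e-04, -1.83370819e+00])}
peg pred [303.27371778 175.87307199] hub [314.46691743  46.9093947 ]
```

View pics/w1.png

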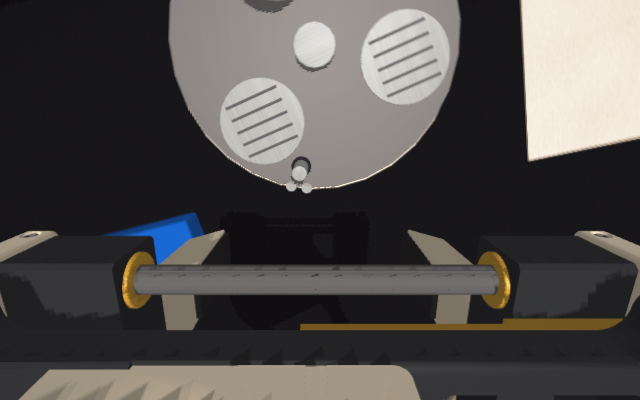

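The wrist view shows the peg top at (300,173) and the hub's top at (314,45), close to where I predicted them.

Run:
```python
from h import *
c=bot.get_calibration("wrist");
p=on(c,300,173,70);h=on(c,314.5,44,44)
print(p,h); d=(p-h)[:2]; print(np.hypot(*d),np.degrees(np.arctan2(d[1],d[0])))
```

```text
[460.71432727 203.25066536  70.        ] [574.7029748  157.13524034  44.        ]
122.96358887877273 157.97363679514922
```

jog_arm(targets=[{"xyz": [0, 0, 0], "spin": 1}, {"xyz": [0, 0, 0], "spin": 0.12}, {"xyz": [0.1, -0.2, 0], "spin": 0}, {"xyz": [0, 0, 0.4], "spin": 0}, {"xyz": [0, 0, 0.4], "spin": 0}, {"xyz": [0, 0, 0.4], "spin": 0}, {"xyz": [0, 0, 0.4], "spin": 0}, {"xyz": [0, 0, 0.4], "spin": 0}, {"xyz": [0, 0, 0.34], "spin": 0}, {"xyz": [0, 0, 0], "spin": 0}], gripper=100)

```text
time: 3.9
tool_pos: [457.6, 202.7, 37.9]
tcp_rot: [3.139, 0.004, -0.37]
contact_force: [0.3, 0.5, 0.9]
grip_width: 91.7
finger_force: 0.0
```

jog_arm(targets=[{"xyz": [0, 0, 0], "spin": 0}, {"xyz": [0, 0, 0], "spin": 0}, {"xyz": [0, 0, 0], "spin": 0}, {"xyz": [0, 0, 0], "spin": 0}, {"xyz": [0, 0, 0], "spin": 0}, {"xyz": [0, 0, 0], "spin": 0}, {"xyz": [0, 0, 0], "spin": 0}, {"xyz": [0, 0, 0], "spin": 0}, {"xyz": [0, 0, 0], "spin": 0}, {"xyz": [0, 0, 0], "spin": 0}], gripper=10)

```text
time: 5.15
tool_pos: [459.6, 204.4, 39.5]
tcp_rot: [-3.139, -0.001, -0.373]
contact_force: [1.6, 7.8, -3.8]
grip_width: 15.1
finger_force: 30.0
```

jog_arm(targets=[{"xyz": [0.002, 0.078, 0], "spin": -0.5}, {"xyz": [0.002, 0.078, 0], "spin": -0.5}, {"xyz": [0.002, 0.078, 0], "spin": -0.5}, {"xyz": [0.002, 0.078, 0], "spin": -0.5}, {"xyz": [0.002, 0.078, 0], "spin": -0.5}, {"xyz": [0.002, 0.078, 0], "spin": -0.5}, {"xyz": [0.002, 0.078, 0], "spin": -0.5}, {"xyz": [0.002, 0.078, 0], "spin": -0.5}, {"xyz": [0.002, 0.078, 0], "spin": -0.5}, {"xyz": [0.002, 0.078, 0], "spin": -0.5}], gripper=10)

```text
time: 6.4
tool_pos: [452.0, 141.8, 39.5]
tcp_rot: [-3.142, -0.001, 0.13]
contact_force: [1.4, 1.0, -1.8]
grip_width: 15.6
finger_force: 30.0
```

jog_arm(targets=[{"xyz": [0.002, 0.078, 0], "spin": -0.5}, {"xyz": [0.002, 0.078, 0], "spin": -0.5}, {"xyz": [0.002, 0.078, 0], "spin": -0.5}, {"xyz": [0.002, 0.078, 0], "spin": -0.5}, {"xyz": [0.002, 0.078, 0], "spin": -0.5}, {"xyz": [0.002, 0.078, 0], "spin": -0.5}, {"xyz": [0.002, 0.078, 0], "spin": -0.5}, {"xyz": [0.002, 0.078, 0], "spin": -0.5}, {"xyz": [0.002, 0.078, 0], "spin": -0.5}, {"xyz": [0.002, 0.078, 0], "spin": -0.5}], gripper=10)

```text
time: 7.65
tool_pos: [475.0, 84.6, 39.5]
tcp_rot: [3.141, -0.001, 0.629]
contact_force: [2.2, 3.7, -2.6]
grip_width: 15.6
finger_force: 30.0
```

jog_arm(targets=[{"xyz": [0.002, 0.078, 0], "spin": -0.5}, {"xyz": [0.002, 0.078, 0], "spin": -0.5}, {"xyz": [0.002, 0.078, 0], "spin": -0.5}, {"xyz": [0.002, 0.078, 0], "spin": -0.5}, {"xyz": [0.002, 0.078, 0], "spin": -0.5}, {"xyz": [0.002, 0.078, 0], "spin": -0.5}, {"xyz": [0.002, 0.078, 0], "spin": -0.5}, {"xyz": [0.002, 0.078, 0], "spin": -0.5}, {"xyz": [0.002, 0.078, 0], "spin": -0.5}, {"xyz": [0.002, 0.078, 0], "spin": -0.5}], gripper=10)

```text
time: 8.9
tool_pos: [522.3, 45.4, 39.4]
tcp_rot: [3.142, -0.001, 1.129]
contact_force: [0.5, 3.3, -0.7]
grip_width: 15.3
finger_force: 30.0
```

jog_arm(targets=[{"xyz": [0.002, 0.078, 0], "spin": -0.5}, {"xyz": [0.002, 0.078, 0], "spin": -0.5}, {"xyz": [0.002, 0.078, 0], "spin": -0.5}, {"xyz": [0.002, 0.078, 0], "spin": -0.5}, {"xyz": [0.002, 0.078, 0], "spin": -0.5}, {"xyz": [0.002, 0.078, 0], "spin": -0.5}, {"xyz": [0.002, 0.078, 0], "spin": -0.5}, {"xyz": [0.002, 0.078, 0], "spin": -0.5}, {"xyz": [0.002, 0.078, 0], "spin": -0.5}, {"xyz": [0.002, 0.078, 0], "spin": -0.5}], gripper=10)

```text
time: 10.15
tool_pos: [579.3, 33.3, 39.3]
tcp_rot: [-3.133, -0.001, 1.63]
contact_force: [-22.0, -0.8, 16.5]
grip_width: 15.5
finger_force: 30.0
```

Run:
```python
from h import *
o=bot.get_obs();print(o["contact_force"],o["moment"],o["tool_pos"])
im=bot.capture("scene");a=cv2.resize(im[130:240,270:430],None,fx=5,fy=5,interpolation=cv2.INTER_CUBIC)
cv2.imwrite("pics/s1.png",a)
```

```text
[-22.00514649  -0.8251667   16.52806374] [-0.04463241  3.28394653 -0.10126913] [579.30995959  33.26425799  39.26878819]
```

View pics/s1.png

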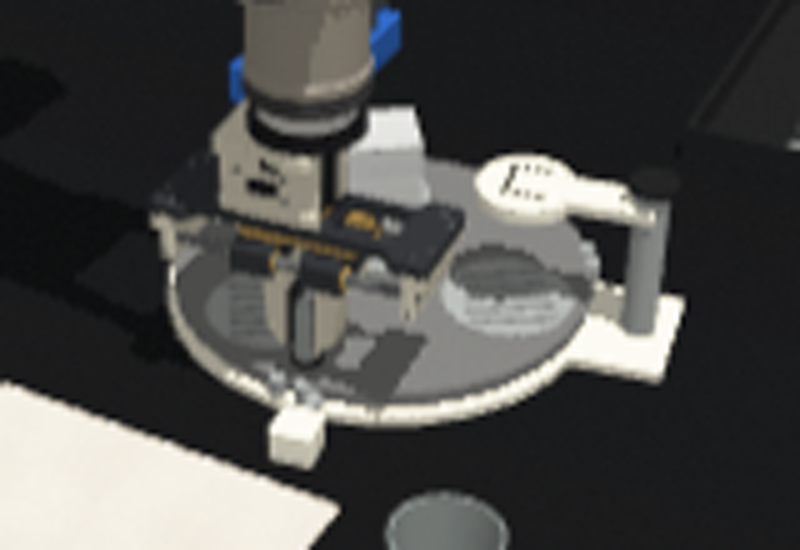

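The scene crop shows the adapter clear of the head, at (390,150) in the crop. The peg is almost at the ball block, at (297,430), so the force is the detent bump.

jog_arm(targets=[{"xyz": [0.002, 0.078, 0], "spin": -0.5}, {"xyz": [0.002, 0.078, 0], "spin": -0.5}, {"xyz": [0, 0, 0], "spin": 0}, {"xyz": [0, 0, 0], "spin": 0}, {"xyz": [0, 0, 0], "spin": 0}, {"xyz": [0, 0, 0], "spin": 0}, {"xyz": [0, 0, 0], "spin": 0}, {"xyz": [0, 0, 0], "spin": 0}, {"xyz": [0, 0, 0], "spin": 0}, {"xyz": [0, 0, 0], "spin": 0}], gripper=10)

```text
time: 11.45
tool_pos: [594.7, 34.7, 39.4]
tcp_rot: [-3.141, -0.0, 1.728]
contact_force: [-3.2, 3.2, 0.9]
grip_width: 15.6
finger_force: 30.0
```

jog_arm(targets=[{"xyz": [0, 0, 0], "spin": 0}, {"xyz": [0, 0, 0], "spin": 0}, {"xyz": [0, 0, -0.5], "spin": 0}, {"xyz": [0, 0, -0.6], "spin": 0}, {"xyz": [0, 0, -0.6], "spin": 0}, {"xyz": [0, 0, -0.6], "spin": 0}, {"xyz": [0.55, -0.15, 0], "spin": 0}, {"xyz": [0.55, -0.15, 0], "spin": 0}, {"xyz": [0.55, -0.15, 0], "spin": 0}, {"xyz": [0.55, -0.15, 0], "spin": 0}], gripper=100)

```text
time: 12.7
tool_pos: [520.0, 201.8, 223.9]
tcp_rot: [3.14, 0.0, 1.727]
contact_force: [-0.6, 0.1, -0.1]
grip_width: 91.9
finger_force: 0.0
```

Run:
```python
from h import *
o=bot.get_obs();print(o["tool_pos"].round(1),o["tcp_rot"].round(3),o["joint_positions"].round(2))
c=bot.get_calibration("wrist")
w=bot.capture("wrist");cv2.imwrite("pics/w2.png",w)
s=bot.capture("scene");cv2.imwrite("pics/s2.png",s)
t=bot.capture("top");cv2.imwrite("pics/t2.png",t)
print(c)
a=cv2.resize(s[130:230,290:420],None,fx=3,fy=3,interpolation=cv2.INTER_CUBIC)
a=cv2.copyMakeBorder(a,0,0,0,640-a.shape[1],cv2.BORDER_CONSTANT)
cv2.imwrite("pics/ws2.png",np.vstack([w[:300],a[:300]]))
```

```text
[520.  201.8 223.9] [3.14  0.    1.727] [ 0.23  0.4   1.44 -0.    1.3   0.08]
{'vfov': 63.894281781431246, 'cx': 315.6941370514683, 'cy': 198.61449894469425, 'eye': array([509.09900643, 271.90750619, 381.76922489]), 'rotation': array([ 2.87443847e+00, -1.90636220e-03,  1.56578948e-01])}
```

View pics/ws2.png

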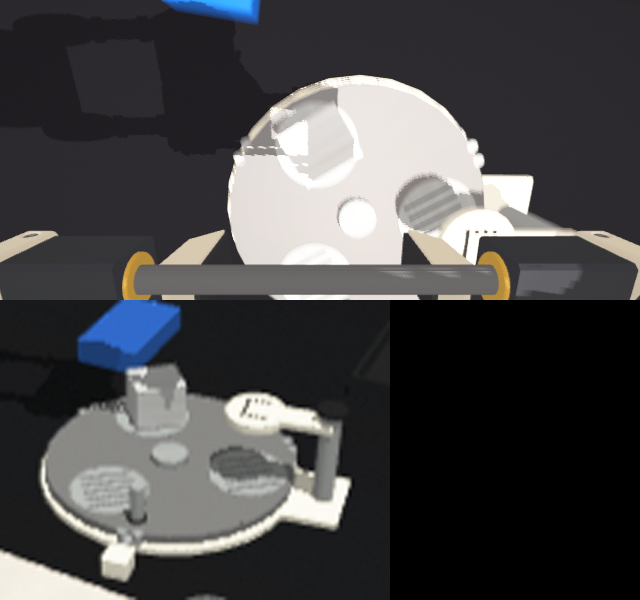

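The wrist view shows the adapter at about (305,140) and overexposed. In the scene view the peg lines up with the ball, so the carousel has clicked in. I'll zoom in on the adapter.

Run:
```python
from h import *
w=cv2.imread("pics/w2.png");s=cv2.imread("pics/s2.png")
a=w[70:190,225:385].astype(float); print(a.max(), np.percentile(a,[10,50,90]))
a=np.clip((a-150)*255/105,0,255).astype(np.uint8) 
a=cv2.resize(a,(800,600),interpolation=cv2.INTER_CUBIC)[:,:]
b=cv2.resize(s[145:190,320:360],None,fx=6,fy=6,interpolation=cv2.INTER_CUBIC)
a[600-270:,800-240:]=b
cv2.imwrite("pics/z.png",a)
```

```text
255.0 [ 33. 221. 252.]
```

View pics/z.png

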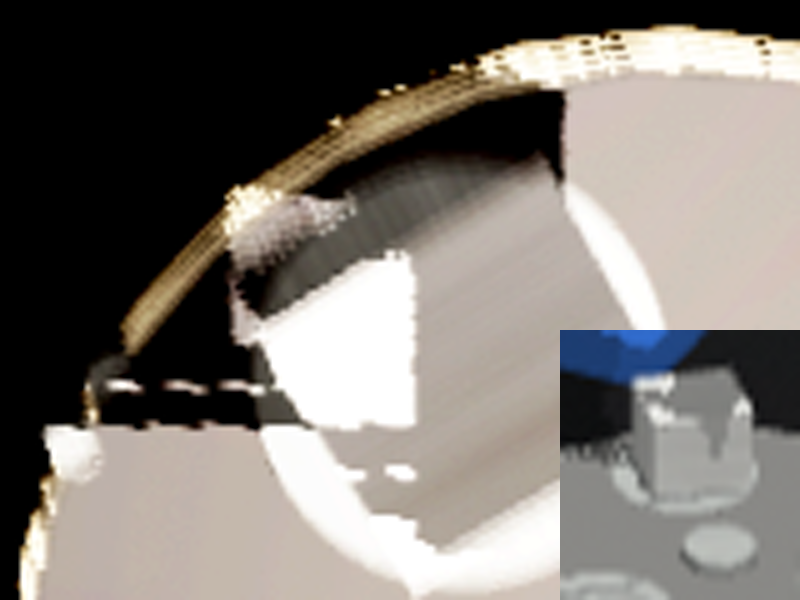

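In the zoom, the block's top face has its long edge running from about (262,340) to (548,158), so the long axis lies about 41° from world x. The bottom corner is at about (420,550). Neither side the scene camera sees has a bore, so it is probably on the +x+y end. I'll hover close, turned to that axis, and look at that end.

jog_arm(targets=[{"xyz": [0.31, -0.1, 0], "spin": 1}, {"xyz": [0, 0, 0.13], "spin": 1}, {"xyz": [0, 0, 0.13], "spin": 1}, {"xyz": [0, 0, 0.13], "spin": 1}, {"xyz": [0, 0, 0.13], "spin": 1}, {"xyz": [0, 0, 0.13], "spin": 1}, {"xyz": [0, 0, 0.13], "spin": 1}, {"xyz": [0, 0, 0.13], "spin": 1}, {"xyz": [0, 0, 0.13], "spin": 1}, {"xyz": [0, 0, 0.13], "spin": 1}], gripper=100)

```text
time: 14.1
tool_pos: [509.5, 222.7, 129.7]
tcp_rot: [3.14, -0.001, 0.723]
contact_force: [0.1, 0.1, 0.1]
grip_width: 92.0
finger_force: 0.0
```

Run:
```python
from h import *
o=bot.get_obs();print(o["tool_pos"].round(1),o["tcp_rot"].round(3))
c=bot.get_calibration("wrist");print(c)
w=bot.capture("wrist");cv2.imwrite("pics/w3.png",w)
a=cv2.LUT(w,(255*(np.arange(256)/255.)**2).astype(np.uint8))
cv2.imwrite("pics/w3z.png",cv2.resize(a[60:270,175:455],(800,600),interpolation=cv2.INTER_CUBIC))
```

```text
[509.5 222.7 129.7] [ 3.14e+00 -1.00e-03  7.23e-01]
{'vfov': 63.894281781431246, 'cx': 315.6941370514683, 'cy': 198.61449894469425, 'eye': array([563.31071189, 269.58371472, 287.57102458]), 'rotation': array([ 2.87452153e+00,  3.67678431e-04, -8.47513207e-01])}
```

View pics/w3z.png

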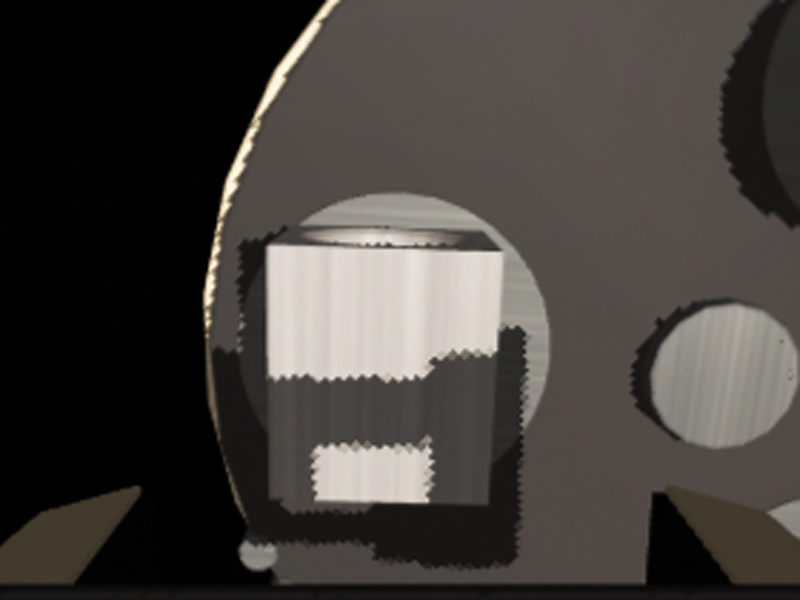

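The view is clear. The bore shows as an ellipse at about (390,237) on the far end, which is +x of the tool. The top-face corners are about (267,245), (502,250), (268,503) and (489,506).

```bash
cat >> h.py <<'E'
def need(t,yaw=None):
    o=bot.get_obs(); M=R.from_euler("xyz",o["tcp_rot"]).as_matrix()
    print("tcp",o["tool_pos"].round(1),o["tcp_rot"].round(3),"j6",o["joint_positions"][5].round(2),"need/80",(M.T@(np.array(t)-o["tool_pos"])/80).round(3),"dyaw",None if yaw is None else round(yaw-o["tcp_rot"][2],3))
E
python3 - <<'E'
from h import *
c=bot.get_calibration("wrist");k=2.857
P=np.array([on(c,175+u/k,60+v/k,78) for u,v in [(267,245),(502,250),(489,506),(268,503)]])
print(P.round(1)); m=P.mean(0);print("centre",m)
for i in range(4): print(np.linalg.norm(P[i]-P[i-1]))
L=(P[0]+P[1]-P[2]-P[3])[:2];yaw=np.arctan2(L[1],L[0]);print(yaw)
need([m[0],m[1],33],yaw)
E
```

```text
[[526.2 277.8  78. ]
 [560.3 237.2  78. ]
 [512.8 197.4  78. ]
 [477.9 238.4  78. ]]
centre [519.29648969 237.70035178  78.        ]
62.35170709206054
52.98575981343336
61.9691703648502
53.8107913786314
0.6906841971875857
tcp [508.7 222.5 128.3] [3.142e+00 1.000e-03 7.190e-01] j6 1.13 need/80 [ 0.226 -0.056  1.191] dyaw -0.028
```

jog_arm(targets=[{"xyz": [0.226, -0.056, 0], "spin": 0.28}, {"xyz": [0, 0, 0.3], "spin": 0}, {"xyz": [0, 0, 0.3], "spin": 0}, {"xyz": [0, 0, 0.3], "spin": 0}, {"xyz": [0, 0, 0.28], "spin": 0}, {"xyz": [0, 0, 0], "spin": 0}, {"xyz": [0, 0, 0], "spin": 0}, {"xyz": [0, 0, 0], "spin": 0}, {"xyz": [0, 0, 0], "spin": 0}, {"xyz": [0, 0, 0], "spin": 0}], gripper=100)

```text
time: 15.4
tool_pos: [519.0, 239.5, 35.9]
tcp_rot: [3.141, -0.001, 0.7]
contact_force: [-0.3, 0.4, 0.4]
grip_width: 91.7
finger_force: 0.0
```

jog_arm(targets=[{"xyz": [0, 0, 0], "spin": 0}, {"xyz": [0, 0, 0], "spin": 0}, {"xyz": [0, 0, 0], "spin": 0}, {"xyz": [0, 0, 0], "spin": 0}, {"xyz": [0, 0, -0.05], "spin": 0}, {"xyz": [0, 0, -0.3], "spin": 0}, {"xyz": [0, 0, -0.5], "spin": 0}, {"xyz": [0, 0, -0.5], "spin": 0}, {"xyz": [0, 0, -0.4], "spin": 0}, {"xyz": [0, 0, 0], "spin": 0}], gripper=20)

```text
time: 16.65
tool_pos: [519.9, 239.8, 177.6]
tcp_rot: [3.14, -0.004, 0.7]
contact_force: [0.5, -0.7, -4.1]
grip_width: 54.1
finger_force: 30.0
```

Run:
```python
from h import *
# L on disc rim facing hub, dir a=8.5deg ; start P = L -26 a, z 114+27+6
a=np.radians(8.5);h=np.array([574.7,157.4]);d=np.array([np.cos(a),np.sin(a)])
L=h+65*d; P=L-26*d; print("L",L,"P",P)
need([P[0],P[1],114+27+8-19],a)
c=bot.get_calibration("wrist"); print(bot.get_obs()["moment"])
w=bot.capture("wrist"); cv2.imwrite("pics/w4.png",w)
s=cv2.imread("pics/w3.png")
t=cv2.imread("pics/top0.png");ct=bot.get_calibration("top")
print("head px top",proj(ct,[*(h+100*d),114]))
```

```text
L [638.98603112 167.00761172] P [613.27161867 163.16456703]
tcp [519.9 239.8 177.6] [ 3.14  -0.004  0.7  ] j6 1.17 need/80 [0.273 1.484 0.599] dyaw -0.552
[-0.03120919  0.01562565  0.0154634 ]
head px top [259.20198886 163.0010697 ]
```

Run:
```python
from h import *
t=cv2.imread("pics/top0.png");ct=bot.get_calibration("top")
a=np.radians(8.5);h=np.array([574.7,157.4]);d=np.array([np.cos(a),np.sin(a)])
for r in (55,60,65,70): print(r,proj(ct,[*(h+r*d),114]).round(1))
for v in range(168,182): print(v,t[v,254:266].mean(1).round(0).astype(int), (t[v,254:266,2].astype(int)-t[v,254:266,0]))
```

```text
55 [260.8 178.1]
60 [260.6 176.4]
65 [260.4 174.7]
70 [260.3 173. ]
168 [175 189 215 230 246 250 250 251 251 251 251 252] [30 31 31 25 18 14 13 12 11 10 10  8]
169 [248 250 251 252 253 253 253 253 252 252 252 252] [16 12 10  9  6  6  6  6  7  7  7  6]
170 [252 252 251 251 251 251 251 251 251 251 251 252] [8 8 7 8 8 8 8 8 8 8 7 6]
171 [252 251 250 250 250 250 250 250 251 251 252 253] [8 8 8 8 8 8 7 7 8 7 7 6]
172 [253 252 252 251 251 251 251 252 252 253 253 250] [ 7  7  7  7  8  7  7  7  7  6  6 14]
173 [240 250 252 253 253 253 253 253 253 250 233 194] [22 14  9  7  7  7  6  7  7 14 25 31]
174 [167 190 215 236 241 242 240 230 218 188 158 134] [21 29 33 24 21 22 22 26 32 29 23 13]
175 [130 133 145 162 165 167 161 152 140 125 117 112] [ 5  8 15 19 23 24 23 20 17 10  8  5]
176 [123 123 119 118 115 113 114 113 111 110 110 110] [3 3 4 6 7 6 6 5 5 4 3 2]
177 [114 115 114 112 111 110 112 111 111 111 112 112] [4 3 3 3 4 4 2 2 2 4 3 4]
178 [110 110 115 116 116 115 115 115 114 115 115 111] [2 4 5 4 4 5 4 4 4 5 3 3]
179 [107 109 112 112 113 111 109 107 108 106 103  95] [0 1 3 4 3 4 3 2 2 3 1 0]
180 [109 102  98  96  92  89  91  85  83  82  85  84] [ 0  0  1  2  1  0  1  0  0  2 -1  0]
181 [102  91  86  89  87  88  94  95  99 101 102 102] [ 1  0 -1  1 -1  0 -1  1 -1  0  0  0]
```

jog_arm(targets=[{"xyz": [0, 0, 0], "spin": 0.92}, {"xyz": [0, 0, 0], "spin": 0.92}, {"xyz": [0, 0, 0], "spin": 0.92}, {"xyz": [0, 0, 0], "spin": 0.92}, {"xyz": [0, 0, 0], "spin": 0.92}, {"xyz": [0, 0, 0], "spin": 0.92}, {"xyz": [0.34, 0.36, 0], "spin": 0}, {"xyz": [0.34, 0.36, 0], "spin": 0}, {"xyz": [0.34, 0.36, 0], "spin": 0}, {"xyz": [0, 0, 0.4], "spin": 0}], gripper=20)

```text
time: 17.95
tool_pos: [614.8, 163.7, 142.3]
tcp_rot: [3.141, -0.003, 0.145]
contact_force: [-0.1, 0.6, -4.3]
grip_width: 53.8
finger_force: 30.0
```

Run:
```python
from h import *
need([613.8,167.3,132],.148)
print(bot.get_obs()["contact_force"])
```

```text
tcp [614.8 163.7 142.3] [ 3.141e+00 -3.000e-03  1.450e-01] j6 1.57 need/80 [-0.007 -0.047  0.129] dyaw 0.003
[-0.08656974  0.57263578 -4.33448256]
```

jog_arm(targets=[{"xyz": [-0.007, -0.047, 0.2], "spin": 0}, {"xyz": [-0.04, 0, 0.047], "spin": 0}, {"xyz": [-0.04, 0, 0.047], "spin": 0}, {"xyz": [-0.03, 0, 0.058], "spin": 0}, {"xyz": [-0.03, 0, 0.058], "spin": 0}, {"xyz": [-0.01, 0, 0.063], "spin": 0}, {"xyz": [-0.01, 0, 0.063], "spin": 0}, {"xyz": [0, 0, 0], "spin": 0}, {"xyz": [0, 0, 0], "spin": 0}, {"xyz": [0, 0, 0], "spin": 0}], gripper=20)

```text
time: 19.2
tool_pos: [598.7, 167.8, 100.8]
tcp_rot: [3.142, -0.0, 0.148]
contact_force: [-0.3, -0.3, -3.4]
grip_width: 53.8
finger_force: 30.0
```

Run:
```python
from h import *
need([600,167,99]);o=bot.get_obs();print(o["contact_force"],o["moment"])
s=bot.capture("scene");cv2.imwrite("pics/s3.png",s)
cv2.imwrite("pics/s3z.png",cv2.resize(s[130:210,320:420],None,fx=6,fy=6,interpolation=cv2.INTER_CUBIC))
```

```text
tcp [598.7 167.8 100.8] [ 3.142 -0.     0.148] j6 1.57 need/80 [0.015 0.012 0.023] dyaw None
[-0.32029585 -0.28097841 -3.38946858] [-0.03706608 -0.03597012  0.03692642]
```

View pics/s3z.png

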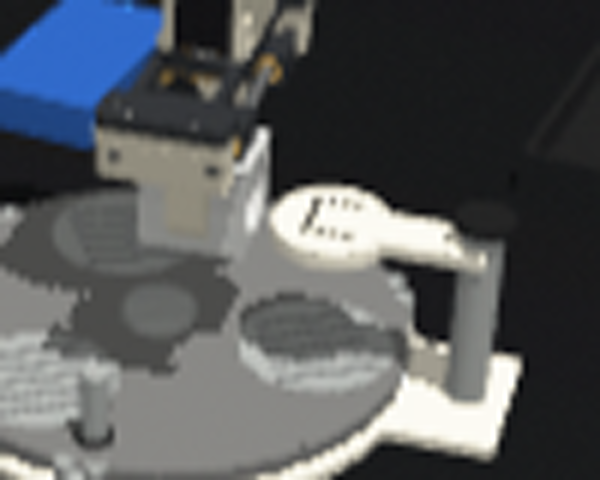

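Force is back to the weight alone. The scene crop shows the block at (185,215) beside the head at (330,215), and the tilt is unclear. The wrist camera moves with the grip, so I can compare its picture numerically with the untilted one in w4.

Run:
```python
from h import *
c=bot.get_calibration("wrist")
w=bot.capture("wrist");cv2.imwrite("pics/w5.png",w)
a=cv2.cvtColor(cv2.imread("pics/w4.png"),6);b=cv2.cvtColor(w,6)
for v in range(130,264,3): print(v,a[v,275:360:10],b[v,275:360:10])
# predicted top bore corner, untilted & 45 tilt
o=bot.get_obs();M=R.from_euler("xyz",o["tcp_rot"]).as_matrix()
for th in (0,.2,.5,.8,1.2,1.57):
    C=np.array([31*np.cos(th)-23*np.sin(th),0,31*np.sin(th)+23*np.cos(th)])  # rel P, x tool, up
    D=np.array([31*np.cos(th)+31*np.sin(th),0,31*np.sin(th)-31*np.cos(th)])
    E=np.array([-31*np.cos(th)-23*np.sin(th),0,-31*np.sin(th)+23*np.cos(th)])
    print(th,[proj(c,o["tool_pos"]+M@np.array([q[0],s*27,-19-q[2]])).round(0).tolist() for q in (C,D,E) for s in (1,-1)])
```

```text
130 [206 126 126 126 128 128 127 128 128] [236  45  39  40  41  41  42  43  42]
133 [233 125 126 126 128 127 127 128 129] [236 233 139 237 238 238 238 238 238]
136 [118 125 125 126 126 127 128 128 129] [236 237 237 237 238 238 238 238 238]
139 [118 125 125 125 126 127 128 128 129] [236 236 237 237 237 238 238 238 238]
142 [123 124 125 126 126 126 127 127 128] [235 236 237 237 237 237 238 238 238]
145 [124 123 125 125 125 125 127 126 127] [235 236 237 237 237 237 237 237 237]
148 [125 125 125 155 175 176 130 126 127] [232 236 236 237 237 237 237 237 237]
151 [124 124 124 178 181 181 181 127 126] [222 235 236 236 237 237 237 237 237]
154 [124 124 174 174 174 175 176 164 126] [ 71 235 236 236 236 236 236 237 237]
157 [123 124 172 171 172 173 173 173 127] [ 67 231 236 236 236 236 236 237 236]
160 [122 122 172 172 172 174 175 175 126] [ 66 219 235 236 236 236 236 236 236]
163 [123 168 168  97 170 172 113 173 153] [ 66  68 231 236 236 236 236 237 236]
166 [123 168 167  95 168 170 105 169 168] [ 64  66 218 235 236 236 236 236 234]
169 [ 88 168 167  94 166 167 114 170 171] [ 66  66  66 228 2
[... 2404 characters left out ...]
11 201 107 110]
262 [118 117 118 117 115 116 121 111 114] [114 113 204 202 192 111 208 192 198]
0 [[386.0, 221.0], [244.0, 221.0], [365.0, 188.0], [266.0, 188.0], [377.0, 356.0], [253.0, 356.0]]
0.2 [[388.0, 240.0], [242.0, 239.0], [367.0, 181.0], [263.0, 181.0], [374.0, 353.0], [256.0, 353.0]]
0.5 [[390.0, 271.0], [240.0, 271.0], [372.0, 175.0], [259.0, 175.0], [370.0, 342.0], [260.0, 342.0]]
0.8 [[390.0, 304.0], [239.0, 304.0], [377.0, 176.0], [254.0, 176.0], [366.0, 327.0], [264.0, 326.0]]
1.2 [[387.0, 338.0], [243.0, 338.0], [384.0, 194.0], [246.0, 194.0], [363.0, 302.0], [268.0, 302.0]]
1.57 [[382.0, 354.0], [248.0, 354.0], [390.0, 228.0], [240.0, 228.0], [361.0, 277.0], [270.0, 277.0]]
```

Edge rows 190 and 221 are the same in both pictures and match the zero-tilt prediction, so the block slid past the rim without turning. I'll go back up and retry with more overlap.

jog_arm(targets=[{"xyz": [0, 0, -0.2], "spin": 0}, {"xyz": [0, 0, -0.22], "spin": 0}, {"xyz": [0.15, 0, 0], "spin": 0}, {"xyz": [0.14, 0, 0], "spin": 0}, {"xyz": [0, 0, 0.05], "spin": 0}, {"xyz": [0, 0, 0.05], "spin": 0}, {"xyz": [0, 0, 0.04], "spin": 0}, {"xyz": [-0.01, 0, 0.04], "spin": 0}, {"xyz": [-0.02, 0, 0.04], "spin": 0}, {"xyz": [0, 0, 0], "spin": 0}], gripper=20)

```text
time: 20.55
tool_pos: [620.0, 171.0, 122.4]
tcp_rot: [3.141, -0.006, 0.148]
contact_force: [-11.1, -1.4, 26.3]
grip_width: 54.0
finger_force: 30.0
```

```bash
cat >> h.py <<'E'
def tilt(name):
    w=bot.capture("wrist");cv2.imwrite(f"pics/{name}.png",w)
    g=cv2.cvtColor(w,6).astype(float)
    # vertical intensity edges common to many columns (horizontal block edges)
    d=np.abs(np.diff(cv2.GaussianBlur(g,(1,3),0),axis=0))[140:264,270:360]
    m=np.median(d,axis=1); k=[(140+i,int(m[i])) for i in range(len(m)) if m[i]>6]
    print(k)
E
python3 - <<'E'
from h import *
tilt("w6")
o=bot.get_obs();print(o["contact_force"],o["moment"],o["tool_pos"])
a=cv2.imread("pics/w6.png",0)
for v in range(160,264,4): print(v,a[v,240:400:16])
E
```

```text
[(157, 7), (158, 12), (161, 34), (162, 77), (163, 51), (164, 10), (168, 11), (169, 54), (170, 68), (171, 39), (186, 27), (187, 45), (188, 25), (190, 14), (191, 8), (212, 16), (225, 9), (226, 26), (227, 27), (228, 11), (242, 18), (243, 19), (244, 19), (261, 19), (262, 7), (263, 26)]
[-10.65888995  -2.37838296  26.38705354] [-0.4308537   1.20479793 -0.0631146 ] [619.96000352 171.01772893 122.36641444]
160 [118 118 235 236 199 199 200 233 237 237]
164 [117 118 236 236  35  36  37  37 237 236]
168 [118 118 235 232  34  35  37  35 237 235]
172 [118 118 229 235 236 237 153 237 237 211]
176 [117 117 146 236 236 237 237 237 236 121]
180 [118 117  66 235 236 236 237 237 236 120]
184 [117 117  65 235 236 236 236 235 236 120]
188 [116 117 129 145 143 140 142 143 233 120]
192 [116 118 130 128 200 193 183 125 125 119]
196 [116 117 129 187 211 204 187 154 124 117]
200 [116  73 154 186 211 203 187 144 126 118]
204 [116  89 140 186 211 203 185 142 130 118]
208 [ 71 129 128 185 211 203 184 109 130 118]
212 [ 65 130 127 185 211 128 113 106 122 109]
216 [ 64 129 129 186 117 114 113 104 123 116]
220 [ 65 129 132 126 117 114 112 126 124 119]
224 [ 65 131 127 125 128 125 132 121 127 103]
228 [ 64 208 204 202 196 197 206 192 198 110]
232 [ 64 209 206 206 199 200 209 196 202 111]
236 [103 209 206 205 200 200 209 196 203 110]
240 [105 208 206 206 199 200 208 195 204 109]
244 [105 117 114 206 200 111 208 195 113 110]
248 [105 117 114 115 111 111 115 109 112 109]
252 [105 116 115 114 111 111 116 109 112 109]
256 [105 115 115 115 110 110 115 108 113 109]
260 [129 115 115 114 111 111 115 108 112 109]
```

jog_arm(targets=[{"xyz": [-0.035, 0, 0.03], "spin": 0}, {"xyz": [-0.035, 0, 0.03], "spin": 0}, {"xyz": [-0.035, 0, 0.03], "spin": 0}, {"xyz": [-0.022, 0, 0.038], "spin": 0}, {"xyz": [-0.022, 0, 0.038], "spin": 0}, {"xyz": [-0.022, 0, 0.038], "spin": 0}, {"xyz": [0, 0, 0], "spin": 0}, {"xyz": [0, 0, 0], "spin": 0}, {"xyz": [0, 0, 0], "spin": 0}, {"xyz": [0, 0, 0], "spin": 0}], gripper=20)

```text
time: 21.85
tool_pos: [607.6, 169.1, 103.9]
tcp_rot: [3.141, -0.007, 0.148]
contact_force: [-2.3, -0.3, 12.6]
grip_width: 53.7
finger_force: 30.0
```

Run:
```python
from h import *
tilt("w7")
o=bot.get_obs();print(o["contact_force"],o["moment"],o["tool_pos"])
```

```text
[(140, 38), (141, 80), (142, 52), (143, 10), (148, 11), (149, 53), (150, 66), (151, 38), (174, 20), (175, 23), (176, 11), (262, 6), (263, 16)]
[-1.53367957  0.38549042 13.17166455] [-0.01566998 -0.26850441 -0.00941449] [607.56069804 169.11301351 103.87936483]
```

jog_arm(targets=[{"xyz": [-0.011, 0, 0.043], "spin": 0}, {"xyz": [-0.011, 0, 0.043], "spin": 0}, {"xyz": [-0.008, 0, 0.043], "spin": 0}, {"xyz": [0.004, 0, 0.044], "spin": 0}, {"xyz": [0.004, 0, 0.044], "spin": 0}, {"xyz": [0.004, 0, 0.044], "spin": 0}, {"xyz": [0.02, 0, 0.038], "spin": 0}, {"xyz": [0.02, 0, 0.038], "spin": 0}, {"xyz": [0.02, 0, 0.038], "spin": 0}, {"xyz": [0, 0, 0], "spin": 0}], gripper=20)

```text
time: 23.15
tool_pos: [607.5, 169.1, 70.9]
tcp_rot: [3.141, 0.002, 0.148]
contact_force: [-6.7, -1.5, 3.6]
grip_width: 54.0
finger_force: 30.0
```

```bash
cat >> h.py <<'E'
def prof(name):
    w=bot.capture("wrist");cv2.imwrite(f"pics/{name}.png",w);a=cv2.cvtColor(w,6)
    for v in range(160,264,4): print(v,a[v,224:416:16])
E
python3 - <<'E'
from h import *
prof("w8")
o=bot.get_obs();print(o["contact_force"],o["moment"],o["tool_pos"])
E
```

```text
160 [118 118 236 237  35  37  37  37  37  38  37 238]
164 [117 118 236 236 233 237 238 234 238 238 237 237]
168 [117 119 233 237 237 237 237 238 238 238 237 237]
172 [117 118 228 236 237 238 238 237 237 237 237 237]
176 [117 118  88 236 237 237 237 237 238 238 237 236]
180 [117 117  80 235 236 237 237 238 237 237 236 235]
184 [117 117 118 236 236 237 237 237 237 237 236 200]
188 [117 117 118 230 236 236 237 237 237 236 236 119]
192 [116 117 117 106 235 236 237 237 236 237 235 119]
196 [116 117 117 114 235 236 236 236 236 236 231 118]
200 [116 117 117 119 229 236 236 236 236 236 120 118]
204 [116 116  65  66  66 235 236 236 236 230 118 118]
208 [ 73 116  65  65  66 227 234 236 232 120 118 117]
212 [ 65 116  66  66  66  67 167 151  74 119 117  64]
216 [ 65 169 223 225 219 223 221 226 227 225 223  65]
220 [ 65 199 221 225 221 225 222 226 228 228 229  65]
224 [ 65 195 219 225 223 228 225 224 230 229 231  65]
228 [ 65 197 221 229 227 213 189 229 233 230 230  65]
232 [ 64 206 221 226 226 220 230 180 231 229 230  65]
236 [ 65 213 226 221 190  34  22 131 230 227 123  65]
240 [ 64 209 226 220 127  19  20  20 165 226 124 105]
244 [105 208 224 210  23  19  20  20 137 233 121 106]
248 [105 134 226 132  20  19  19  20 125 233 120 106]
252 [105 120 129  99  20  20  21  19  37 125 120 105]
256 [105 123 124 117  35  20  34  35  21 111 121 106]
260 [106 125 122 121  23  34  20  32  36 111 120 106]
[-6.77095563 -1.80992081  4.40173427] [-0.20436832  0.6572147  -0.06780871] [607.4700988  169.09409536  70.89309372]
```

The bore with its black cushion is now visible from above, at rows above 236. The end edge at row 215 puts the tilt near 1.43 rad. I'll push a little more, back out, rise and carry the block to the paper.

jog_arm(targets=[{"xyz": [0.05, 0, 0], "spin": 0}, {"xyz": [0.05, 0, 0], "spin": 0}, {"xyz": [-0.15, 0, 0], "spin": 0}, {"xyz": [-0.15, 0, 0], "spin": 0}, {"xyz": [0, 0, -0.4], "spin": 0}, {"xyz": [0, 0, -0.7], "spin": 0}, {"xyz": [-0.13, 0.35, 0], "spin": 0}, {"xyz": [-0.27, 0.68, 0], "spin": 0}, {"xyz": [-0.27, 0.68, 0], "spin": 0}, {"xyz": [-0.27, 0.68, 0], "spin": 0}], gripper=20)

```text
time: 24.45
tool_pos: [545.8, -34.7, 158.2]
tcp_rot: [3.142, 0.0, 0.148]
contact_force: [1.3, 0.9, -3.2]
grip_width: 53.7
finger_force: 30.0
```

Run:
```python
from h import *
prof("w9"); need([518,-172,30],0)
```

```text
160 [178 185 136 143  30  22  22  24 140 239 237 237]
164 [184 186 149 180  23  22  22  24 145 238 238 237]
168 [184 185 153 182  23  22  23  23 183 238 237 237]
172 [177 157 163 193  23  22  23  23 188 239 237 237]
176 [151 148 162 218  23  23  23  22 192 241 237 237]
180 [148 152 164 205  22  24  22  21 219 240 240 239]
184 [167 177 163 180  24  23  23  22 218 240 240 237]
188 [185 184 164 211  23  22  22  22 222 239 239 238]
192 [184 187 160 205  22  23  22  22 237 239 240 238]
196 [184 174 151 203  21  23  23  23 238 240 240 240]
200 [159 171 151 154  24  22  24  23 231 239 240 240]
204 [ 89 109  86  25  15  15  14  23 142 238 239 239]
208 [102 106 104  15  16  16  15  19 141 239 239 238]
212 [105 100 121  13  13  14  14  14 139 239 238 239]
216 [106  93 109  14  15  15  12  14 140 236 238 238]
220 [105  81 101 112 111 111 111 112 112 110 236 238]
224 [ 92  76 111 112 112 111 110 112 113 110 199 237]
228 [ 75 232 238 239 233 238 237 240 242 239 237 234]
232 [ 75 232 239 243 238 242 239 244 244 243 218 236]
236 [ 75 230 237 241 240 243 240 243 246 245 156 236]
240 [ 75 230 238 245 243 247 247 244 248 246 144 122]
244 [122 235 238 244 242 213 162 218 246 245 141 122]
248 [122 210 230 182 181  24  24  75 236 213 140 122]
252 [121 141 145 138  35  25  23  25 133 137 140 121]
256 [122 139 143 139  32  35  36  33 123 137 140 122]
260 [122 138 143 127  37  34  31  34  23 144 137 122]
tcp [544.3 -41.5 158.1] [3.138e+00 3.000e-03 1.450e-01] j6 1.21 need/80 [-0.556  1.56   1.609] dyaw -0.145
```

jog_arm(targets=[{"xyz": [-0.185, 0.52, 0], "spin": 0}, {"xyz": [-0.185, 0.52, 0], "spin": 0}, {"xyz": [-0.185, 0.52, 0], "spin": 0}, {"xyz": [0, 0, 0.42], "spin": 0}, {"xyz": [0, 0, 0.42], "spin": 0}, {"xyz": [0, 0, 0.42], "spin": 0}, {"xyz": [0, 0, 0.4], "spin": 0}, {"xyz": [0, 0, 0.03], "spin": 0}, {"xyz": [0, 0, 0.03], "spin": 0}, {"xyz": [0, 0, 0], "spin": 0}], gripper=20)

```text
time: 25.75
tool_pos: [522.0, -163.6, 22.0]
tcp_rot: [3.14, -0.002, 0.148]
contact_force: [-0.7, 0.6, -3.7]
grip_width: 53.9
finger_force: 30.0
```

jog_arm(targets=[{"xyz": [0, 0, 0.025], "spin": 0}, {"xyz": [0, 0, 0.025], "spin": 0}, {"xyz": [0, 0, 0.025], "spin": 0}, {"xyz": [0, 0, 0.025], "spin": 0}, {"xyz": [0, 0, 0.02], "spin": 0}, {"xyz": [0, 0, 0], "spin": 0}, {"xyz": [0, 0, 0], "spin": 0}, {"xyz": [0, 0, 0], "spin": 0}, {"xyz": [0, 0, 0], "spin": 0}, {"xyz": [0, 0, 0], "spin": 0}], gripper=20)

```text
time: 27.0
tool_pos: [521.3, -163.3, 11.1]
tcp_rot: [3.141, -0.0, 0.148]
contact_force: [-0.5, 0.8, -3.7]
grip_width: 54.2
finger_force: 30.0
```

jog_arm(targets=[{"xyz": [0, 0, 0.02], "spin": 0}, {"xyz": [0, 0, 0.02], "spin": 0}, {"xyz": [0, 0, 0.02], "spin": 0}, {"xyz": [0, 0, 0], "spin": 0}, {"xyz": [0, 0, 0], "spin": 0}, {"xyz": [0, 0, 0], "spin": 0}, {"xyz": [0, 0, 0], "spin": 0}, {"xyz": [0, 0, 0], "spin": 0}, {"xyz": [0, 0, 0], "spin": 0}, {"xyz": [0, 0, 0], "spin": 0}], gripper=20)

```text
time: 28.25
tool_pos: [521.5, -163.4, 9.9]
tcp_rot: [3.14, -0.002, 0.148]
contact_force: [-11.8, 3.2, 30.1]
grip_width: 54.0
finger_force: 30.0
```

jog_arm(targets=[{"xyz": [0, 0, -0.02], "spin": 0}, {"xyz": [0, 0, -0.02], "spin": 0}, {"xyz": [0, 0, 0], "spin": 0}, {"xyz": [0, 0, 0], "spin": 0}, {"xyz": [0, 0, 0], "spin": 0}, {"xyz": [0, 0, 0], "spin": 0}, {"xyz": [0, 0, 0], "spin": 0}, {"xyz": [0, 0, 0], "spin": 0}, {"xyz": [0, 0, 0], "spin": 0}, {"xyz": [0, 0, 0], "spin": 0}], gripper=20)

```text
time: 29.5
tool_pos: [521.4, -163.4, 10.2]
tcp_rot: [3.141, -0.0, 0.148]
contact_force: [-3.8, 1.3, 8.5]
grip_width: 53.9
finger_force: 30.0
```

Run:
```python
from h import *
prof("w10")
```

```text
160 [229 224 225 227 223 225 227 224 217 228 227 228]
164 [228 222 224 229 222 216 224 218 221 223 222 227]
168 [225 226 221 221 222 223 219 230 229 227 229 223]
172 [228 221 229 218 222 226 230 224 223 228 227 227]
176 [226 229 225 222 220 222 229 228 224 225 226 231]
180 [228 222 223 223 228 227 220 224 228 225 224 227]
184 [228 224 227 225 219 227 226 226 224 227 229 228]
188 [228 227 229 222 222 223 227 221 220 227 225 226]
192 [220 229 224 226 224 227 225 226 225 230 226 225]
196 [229 226 229 228 228 226 226 220 222 224 230 229]
200 [225 225 220 224 226 228 223 224 224 226 222 220]
204 [226 229 225 230 222 224 219 222 221 228 227 230]
208 [220 224 229 227 224 225 224 224 227 223 222 228]
212 [227 224 218 224 225 228 226 228 223 167 230 221]
216 [143 224 129 121 129 126 129 126 128 131 129 225]
220 [127 226 124 101 101 101 101 101 102 100 133 228]
224 [131 223 100 101 102 101 100 101 103 101 123 224]
228 [124 223 225 226 220 224 223 226 229 226 224 131]
232 [128 223 226 230 224 229 227 232 232 231 142 129]
236 [126 220 224 229 228 231 227 231 235 234 128 128]
240 [127 220 226 233 230 237 236 233 239 235 129 109]
244 [110 225 225 232 230 193 178 220 236 234 128 110]
248 [110 229 131 145 195  21  22 137 159 125 127 110]
252 [110 129 130 125  32  21  19  22 120 124 127 110]
256 [110 126 129 126  20  37  33  21 115 124 127 110]
260 [109 125 129 115  36  20  37  36  21 130 124 110]
```

Release and rise, then measure the bore.

jog_arm(targets=[{"xyz": [0, 0, 0], "spin": 0}, {"xyz": [0, 0, 0], "spin": 0}, {"xyz": [0, 0, 0], "spin": 0}, {"xyz": [0, 0, -0.1], "spin": 0}, {"xyz": [0, 0, -0.4], "spin": 0}, {"xyz": [0, 0, -0.5], "spin": 0}, {"xyz": [0, 0, -0.5], "spin": 0}, {"xyz": [-0.25, 0, -0.3], "spin": 0}, {"xyz": [-0.25, 0, 0], "spin": 0}, {"xyz": [0, 0, 0], "spin": 0}], gripper=100)

```text
time: 30.8
tool_pos: [481.0, -169.2, 154.3]
tcp_rot: [3.141, -0.0, 0.147]
contact_force: [0.1, -0.3, -0.5]
grip_width: 91.6
finger_force: 0.0
```

Run:
```python
from h import *
# from w10: front top edge
o=bot.get_obs();print(o["tool_pos"],o["tcp_rot"])
c=bot.get_calibration("wrist");w=bot.capture("wrist");cv2.imwrite("pics/w11.png",w)
print(proj(c,[521,-163,65]))
g=cv2.cvtColor(w,6);m=((g<60)*255).astype(np.uint8);m[250:]=0
cs,_=cv2.findContours(m,cv2.RETR_EXTERNAL,cv2.CHAIN_APPROX_NONE)
for k in cs:
    if cv2.contourArea(k)>200: print(cv2.contourArea(k),cv2.boundingRect(k),cv2.fitEllipse(k))
z=cv2.resize(w[60:270,175:455],(800,600),interpolation=cv2.INTER_CUBIC);cv2.imwrite("pics/w11z.png",z)
```

```text
[ 481.00325585 -169.22075892  154.33289102] [ 3.14110965e+00 -4.62257745e-04  1.46919032e-01]
[315.17862591 152.5669084 ]
1474.0 (294, 140, 45, 44) ((315.8710632324219, 160.9163055419922), (42.881919860839844, 43.81196594238281), 84.58263397216797)
243.0 (73, 3, 27, 32) ((83.59457397460938, 18.082826614379883), (24.83554458618164, 33.53593063354492), 132.4922637939453)
42453.5 (380, 0, 260, 250) ((518.0067749023438, 110.51922607421875), (255.620849609375, 285.0365905761719), 5.999063014984131)
25275.0 (0, 0, 223, 250) ((132.20132446289062, 149.2805938720703), (176.52523803710938, 285.0386047363281), 36.87810516357422)
```

View pics/w11z.png

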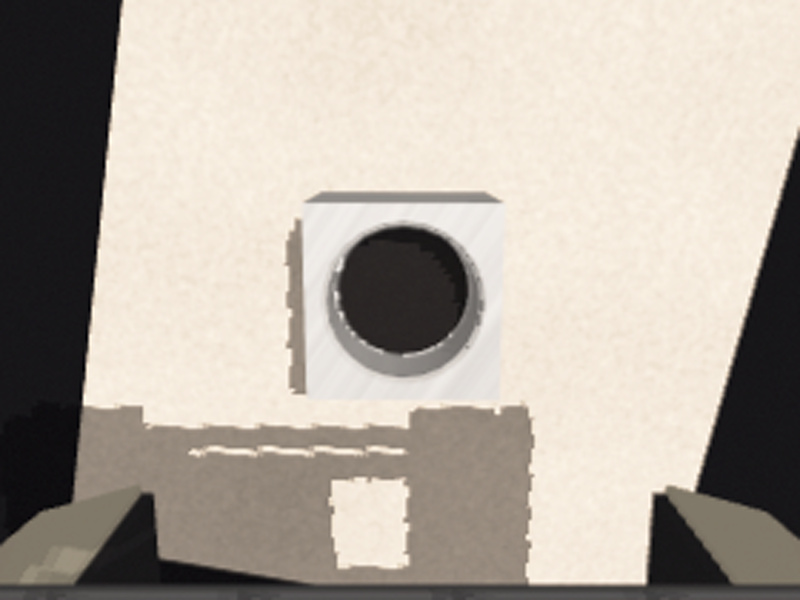

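The block stands upright on the paper with the bore up. In the crop the bore rim is centred at about (405,300) and the top-face corners run from (303,202) to (502,400).

Run:
```python
from h import *
c=bot.get_calibration("wrist");k=2.857
P=np.array([on(c,175+u/k,60+v/k,65) for u,v in [(303,202),(502,202),(500,400),(307,400),(405,300)]])
print(P.round(1),P[:4].mean(0),[np.linalg.norm(P[i]-P[i-1]).round(1) for i in (1,2,3)])
print("cush",on(c,315.9,160.9,40))
m=(P[:4].mean(0)+P[4])/2;need([m[0],m[1],95])
```

```text
[[ 534.3 -135.1   65. ]
 [ 542.  -187.1   65. ]
 [ 488.5 -196.1   65. ]
 [ 480.5 -142.7   65. ]
 [ 512.4 -165.6   65. ]] [ 511.32442723 -165.24687981   65.        ] [np.float64(52.6), np.float64(54.3), np.float64(54.0)]
cush [ 511.75641119 -165.04391155   40.        ]
tcp [ 481.7 -169.3  154.1] [ 3.141e+00 -1.000e-03  1.470e-01] j6 0.94 need/80 [0.379 0.008 0.739] dyaw None
```

jog_arm(targets=[{"xyz": [0.38, 0.006, 0], "spin": 0}, {"xyz": [0, 0, 0], "spin": 0}, {"xyz": [0, 0, 0], "spin": 0}, {"xyz": [0, 0, 0.2], "spin": 0}, {"xyz": [0, 0, 0.3], "spin": 0}, {"xyz": [0, 0, 0.3], "spin": 0}, {"xyz": [0, 0, 0.2], "spin": 0}, {"xyz": [0, 0, 0], "spin": 0}, {"xyz": [0, 0, 0], "spin": 0}, {"xyz": [0, 0, 0], "spin": 0}], gripper=0)

```text
time: 32.1
tool_pos: [512.3, -165.4, 74.4]
tcp_rot: [3.14, -0.001, 0.148]
contact_force: [-0.8, -0.6, -0.6]
grip_width: 1.0
finger_force: 0.0
```

Run:
```python
from h import *
need([511.7,-165.3,66])
```

```text
tcp [ 512.3 -165.4   74.4] [ 3.14e+00 -1.00e-03  1.48e-01] j6 0.97 need/80 [-0.008 -0.003  0.105] dyaw None
```

Go down slowly: 17 mm first, to about z 57, which is inside the mouth of the bore if the tips fit.

jog_arm(targets=[{"xyz": [-0.006, -0.002, 0.04], "spin": 0}, {"xyz": [0, 0, 0.03], "spin": 0}, {"xyz": [0, 0, 0.025], "spin": 0}, {"xyz": [0, 0, 0.025], "spin": 0}, {"xyz": [0, 0, 0.025], "spin": 0}, {"xyz": [0, 0, 0.025], "spin": 0}, {"xyz": [0, 0, 0.025], "spin": 0}, {"xyz": [0, 0, 0.025], "spin": 0}, {"xyz": [0, 0, 0], "spin": 0}, {"xyz": [0, 0, 0], "spin": 0}], gripper=0)

```text
time: 33.35
tool_pos: [511.4, -165.1, 55.9]
tcp_rot: [3.141, -0.0, 0.148]
contact_force: [-0.4, 0.2, 0.6]
grip_width: 0.1
finger_force: 0.0
```

jog_arm(targets=[{"xyz": [0, 0, 0.025], "spin": 0}, {"xyz": [0, 0, 0.025], "spin": 0}, {"xyz": [0, 0, 0.025], "spin": 0}, {"xyz": [0, 0, 0.025], "spin": 0}, {"xyz": [0, 0, 0.025], "spin": 0}, {"xyz": [0, 0, 0.025], "spin": 0}, {"xyz": [0, 0, 0.02], "spin": 0}, {"xyz": [0, 0, 0.015], "spin": 0}, {"xyz": [0, 0, 0], "spin": 0}, {"xyz": [0, 0, 0], "spin": 0}], gripper=0)

```text
time: 34.6
tool_pos: [511.2, -165.0, 41.0]
tcp_rot: [-3.142, 0.0, 0.148]
contact_force: [-0.2, 0.4, 0.7]
grip_width: 0.4
finger_force: 0.5
```

jog_arm(targets=[{"xyz": [0, 0, 0.01], "spin": 0}, {"xyz": [0, 0, 0.01], "spin": 0}, {"xyz": [0, 0, 0.01], "spin": 0}, {"xyz": [0, 0, 0.01], "spin": 0}, {"xyz": [0, 0, 0], "spin": 0}, {"xyz": [0, 0, 0], "spin": 0}, {"xyz": [0, 0, 0], "spin": 0}, {"xyz": [0, 0, 0], "spin": 0}, {"xyz": [0, 0, 0], "spin": 0}, {"xyz": [0, 0, 0], "spin": 0}], gripper=0)

```text
time: 35.85
tool_pos: [511.4, -165.0, 40.2]
tcp_rot: [3.141, -0.001, 0.148]
contact_force: [-7.2, 3.5, 20.3]
grip_width: 0.5
finger_force: 10.7
```

Contact with the cushion: 20 N up at z 40.2, against 40 expected. Now withdraw, open and regrasp.

jog_arm(targets=[{"xyz": [0, 0, -0.05], "spin": 0}, {"xyz": [0, 0, -0.15], "spin": 0}, {"xyz": [0, 0, -0.3], "spin": 0}, {"xyz": [0, 0, -0.3], "spin": 0}, {"xyz": [0, 0, -0.15], "spin": 0}, {"xyz": [0, 0, 0], "spin": 0}, {"xyz": [0, 0, 0], "spin": 0}, {"xyz": [0, 0, 0], "spin": 0}, {"xyz": [0, 0, 0], "spin": 0}, {"xyz": [0, 0, 0], "spin": 0}], gripper=0)

```text
time: 37.1
tool_pos: [511.2, -165.0, 113.6]
tcp_rot: [-3.141, 0.0, 0.148]
contact_force: [0.1, 0.2, 0.7]
grip_width: 0.1
finger_force: 0.0
```

jog_arm(targets=[{"xyz": [0, 0, 0], "spin": 0}, {"xyz": [0, 0, 0], "spin": 0}, {"xyz": [0, 0, 0], "spin": 0}, {"xyz": [0, 0, 0], "spin": 0}, {"xyz": [0, 0, 0.25], "spin": 0}, {"xyz": [0, 0, 0.3], "spin": 0}, {"xyz": [0, 0, 0.3], "spin": 0}, {"xyz": [0, 0, 0.2], "spin": 0}, {"xyz": [0, 0, 0], "spin": 0}, {"xyz": [0, 0, 0], "spin": 0}], gripper=100)

```text
time: 38.35
tool_pos: [511.9, -165.3, 30.6]
tcp_rot: [3.141, -0.001, 0.148]
contact_force: [0.0, -0.2, 0.2]
grip_width: 91.1
finger_force: 0.0
```

jog_arm(targets=[{"xyz": [0, 0, 0.08], "spin": 0}, {"xyz": [0, 0, 0.075], "spin": 0}, {"xyz": [0, 0, 0], "spin": 0}, {"xyz": [0, 0, 0], "spin": 0}, {"xyz": [0, 0, 0], "spin": 0}, {"xyz": [0, 0, 0], "spin": 0}, {"xyz": [0, 0, 0], "spin": 0}, {"xyz": [0, 0, 0], "spin": 0}, {"xyz": [0, 0, 0], "spin": 0}, {"xyz": [0, 0, 0], "spin": 0}], gripper=100)

```text
time: 39.6
tool_pos: [511.3, -165.1, 17.5]
tcp_rot: [3.141, -0.0, 0.148]
contact_force: [-0.4, -0.4, -0.4]
grip_width: 91.7
finger_force: 0.0
```

jog_arm(targets=[{"xyz": [0, 0, 0], "spin": 0}, {"xyz": [0, 0, 0], "spin": 0}, {"xyz": [0, 0, 0], "spin": 0}, {"xyz": [0, 0, 0], "spin": 0}, {"xyz": [0, 0, 0], "spin": 0}, {"xyz": [0, 0, 0], "spin": 0}, {"xyz": [0, 0, 0], "spin": 0}, {"xyz": [0, 0, 0], "spin": 0}, {"xyz": [0, 0, -0.05], "spin": 0}, {"xyz": [0, 0, -0.1], "spin": 0}], gripper=20)

```text
time: 40.85
tool_pos: [510.8, -164.9, 29.3]
tcp_rot: [-3.141, 0.001, 0.148]
contact_force: [-0.6, -0.0, -4.7]
grip_width: 53.8
finger_force: 30.0
```

jog_arm(targets=[{"xyz": [0, 0, -0.2], "spin": 0}, {"xyz": [0, 0, -0.4], "spin": 0}, {"xyz": [0, 0, -0.4], "spin": 0}, {"xyz": [0, 0, -0.4], "spin": 0}, {"xyz": [0, 0, -0.2], "spin": 0}, {"xyz": [0, 0, -0.05], "spin": 0}, {"xyz": [0, 0, 0], "spin": 0}, {"xyz": [0, 0, 0], "spin": 0}, {"xyz": [0, 0, 0], "spin": 0}, {"xyz": [0, 0, 0], "spin": 0}], gripper=20)

```text
time: 42.1
tool_pos: [511.2, -165.0, 161.0]
tcp_rot: [-3.141, 0.001, 0.148]
contact_force: [0.8, 0.4, -3.9]
grip_width: 53.7
finger_force: 30.0
```

Run:
```python
from h import *
o=bot.get_obs();print(o["tool_pos"],np.abs(o["dq"]).max(),o["contact_force"],o["grip_width"])
prof("w12")
ct=bot.get_calibration("top");t=bot.capture("top");cv2.imwrite("pics/t3.png",t);t0=cv2.imread("pics/top0.png");t2=cv2.imread("pics/t2.png")
# bystander shift check vs start
for n,u,v,r in [("beaker",365,146,20),("reagent",410,157,18),("tip",469,229,32),("slide",177,260,36)]:
    a=cv2.cvtColor(t0[v-r:v+r,u-r:u+r],6).astype(np.float32);b=cv2.cvtColor(t[v-r:v+r,u-r:u+r],6).astype(np.float32)
    print(n,np.round(cv2.phaseCorrelate(a,b),2))
# peg now vs right after click
a,b=[cv2.cvtColor(x[180:220,290:325],6).astype(np.float32) for x in (t2,t)]
print("rim/peg area diff",np.abs(a-b).mean())
s2=cv2.imread("pics/s2.png");s=bot.capture("scene");cv2.imwrite("pics/s4.png",s)
a,b=[cv2.cvtColor(x[175:225,305:350],6).astype(np.float32) for x in (s2,s)];print(np.round(cv2.phaseCorrelate(a,b),2),np.abs(a-b).mean())
```

```text
[ 511.16078757 -164.98384074  161.04014034] 0.0027063825369250155 [ 0.82847951  0.37987128 -3.85519412] 53.696843347928066
160 [238 237 236 236 238 236 236 238 240 237 241 240]
164 [238 237 238 237 233 239 238 238 238 239 240 240]
168 [237 235 237 233 239 239 236 235 239 238 235 238]
172 [235 230 236 236 238 234 237 238 237 236 238 238]
176 [233 236 239 238 233 237 234 236 240 235 239 239]
180 [238 236 235 233 237 239 235 238 241 239 239 238]
184 [235 236 235 236 240 237 236 238 236 238 239 237]
188 [236 234 233 233 236 236 235 236 238 237 236 242]
192 [238 234 238 155 139 238 238 238 239 235 234 234]
196 [232 236 237 138 143 141 149 148 155 234 237 237]
200 [239 235 159 140 144 140 141 141 141 229 235 234]
204 [138 141 139 142 143 140 139 140 140 142 237 235]
208 [138 141 136 143 143 140 139 141 143 139 236 232]
212 [142 142 138 144 143 140 138 142 143 138 238 235]
216 [140 139 144 143 143 140 139 141 145 137 236 234]
220 [145 141 140 141 144 140 139 142 145 139 236 235]
224 [143 140 137 140 144 141 140 142 144 116 236 236]
228 [142 141 136 140 144 141 140 143 144 118 230 233]
232 [143 140 137 140 143 142 141 142 142 142 119 239]
236 [140 122 142 142 142 143 119 142 143 119 116 235]
240 [142 121 233 233 226 229 226 230 230 229 132 122]
244 [122 121 232 136 145 230 155 149 232 230 132 121]
248 [121 121 131 133 132 135 134 129 134 130 132 121]
252 [121 121 130 135 131 126  68 130 131 128 131 121]
256 [121 146 130 135 123  40  24  39 130 127 132 122]
260 [121 146 133 131  25  24  25  23 132 133 128 122]Traceback (most recent call last):
  File "<stdin>", line 8, in <module>
    return _wrapfunc(a, 'round', decimals=decimals, out=out)
    return _wrapit(obj, method, *args, **kwds)
    conv = _array_converter(obj)
ValueError: setting an array element with a sequence. The requested array has an inhomogeneous shape after 1 dimensions. The detected shape was (2,) + inhomogeneous part.
```

Run:
```python
from h import *
t=cv2.imread("pics/t3.png");t0=cv2.imread("pics/top0.png");ct=bot.get_calibration("top")
g=lambda x:cv2.cvtColor(x,6).astype(np.float32)
def pc(n,x,y,u0,u1,v0,v1):
    (dx,dy),r=cv2.phaseCorrelate(g(x)[v0:v1,u0:u1],g(y)[v0:v1,u0:u1]);print(n,round(dx,2),round(dy,2),round(r,2))
for n,u,v,r in [("beaker",365,146,20),("reagent",410,157,18),("tip",469,229,32),("slide",177,260,36)]: pc(n,t0,t,u-r,u+r,v-r,v+r)
h=np.array([574.7,157.4])
for k in (276.5,278.5,280.5):
    a=np.radians(k);print(k,proj(ct,[*(h+124*np.array([np.cos(a),np.sin(a)])),70]).round(1))
print(g(t)[186:204:2,292:316].astype(int))
```

```text
beaker -0.03 0.06 0.9
reagent 0.14 -0.0 0.81
tip 0.12 0.14 0.69
slide -0.06 0.02 0.97
276.5 [306.1 195.5]
278.5 [305.9 194.1]
280.5 [305.8 192.6]
[[150 149 150 150 150 151 151 150 150 151 150 151 152 151 150 151 151 152
  150 172 234 254 160  37]
 [149 148 150 149 149 151 149 150 151 152 152 151 150 151 149 151 152 152
  150 150 189 238 217 104]
 [149 149 150 150 151 151 150 150 149 152 149 151 149 150 149 146 151 151
  151 150 158 213 249 153]
 [149 150 149 150 151 150 150 151 151 150 150 148 164 199 208 202 177 150
  149 156 176 204 216 193]
 [149 150 150 149 150 150 150 150 151 151 149 148 165 200 215 221 200 135
  137 151 158 173 184 168]
 [149 149 148 148 149 149 150 150 151 152 144 110 100 141 168 157 121  80
   98 142 153 154 158 154]
 [164 168 170 169 169 167 161 157 153 148 133  88  52  60  73  75  66  82
  122 150 166 191 208 217]
 [209 208 208 202 183 175 196 205 200 178 129  85  71  68  71 103 136 149
  152 151 154 158 165 163]
 [195 187 200 204 188 161 165 198 212 214 212 189 155 154 149 150 151 151
  152 152 151 152 184 230]]
```

The bystanders have moved by less than 0.2 px. The peg is at about 279°, against 278.5° expected, so the carousel is in its stop. Handing in.

```bash
python3 -c "
from plant import bot
print(bot.close_job())"
```

```text
the job is handed in; nothing more can be done
None
```

The job is handed in at about 42 s: the carousel is one click on in its next stop, the adapter stood bore-up by itself on the paper, the fingertips touched the cushion at z 40 mm (about 20 N), and the gripper now holds the adapter bore-up and still about 14 cm above the paper, with the bottle, beaker and boxes unmoved.

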